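Steer the laser spot onto the target cross with the two mirror levers

ROBOT

A 6-joint arm with a two-finger parallel gripper is mounted at the origin on a cart in front of the work surface, level with it; the furniture and walls round the work are solid. World frame = base frame: x ahead of the robot, y to its left, z up, the work surface at z = 0. Lengths are in mm, angles in rad, forces in N, time in s.
With the tool pointing down it reaches from about 400 to 925 mm from the base axis. Payload 12.5 kg.
Tool frame: the origin (TCP) lies midway between the tips of the shut fingers; the grasp point (between the pads) lies env.grasp_offset behind it (env.grasp_offset is the distance from the TCP to the grasp point, in mm); x points along the fingers, y is the direction in which the jaws open and shut, and the axes are right-handed (so a half turn about x gives the same grasp; the last joint's range is limited). The gripper opens to 95 mm and grips with 3 to 60 N. Pads are 20 mm wide; open, the fingers measure 119 mm over their backs; the gripper's body (75 mm by 180 mm) begins 59 mm behind the grasp point.
Start: joints at [-1.324, 0.491, 1.559, -0, 1.092, -0.106], TCP at [215.978, -586.516, 214.661] pointing down, gripper open.
Joint ranges: [-3.1, 3.1], [-0.84, 2.19], [0.05, 2.79], [-1.13, 4.28], [0.06, 2.93], [-2.69, 2.69]. Speed limits (rad/s): [2.22, 2.22, 2.79, 3.14, 3.14, 3.14].

INTERFACE

Orientations are given as [roll, pitch, yaw] about the fixed x, y, z axes, in that order (R = Rz(yaw) Ry(pitch) Rx(roll)).
In Python, from cell import env gives the robot as it stands.
- The arm moves only by the tool apply_moves, never from a script. Its arguments are lists of equal length, an entry for each row: "offset": the shift along the world's x, y, z in units of 25 mm (1.0 is 25 mm), a list of three; "yaw": the turn about the world's z in units of 6 degrees (1.0 is 6 degrees); "jaw": the closure, from -1 (fully open) to 1 (shut), so that 0 is half open. A call has 1 to 20 rows; each row is the pose to reach, as a shift and turn from the pose measured when the call began; what a row does not reach only later rows make up. A row lasts 1/8 s, in which the tool goes at most 62.5 mm and 10.7 degrees, less where a joint would pass 70% of its speed; a pose out of reach is approached as far as the arm can. A call with a gripper value outside its range is refused whole. The fingers move at their own pace and stop on an object; the grip force is fixed at half the most. Time passes only in rows, so rows that repeat a pose let the fingers close. It gives the time, the measured TCP pose, the force and the opening at its end, in the units of the state.
- env.state(): the state, without advancing time (a new reading comes with each control period).
- env.read_camera(name): name is "scene" or "top"; returns a dict with "frame" (384x512x3 uint8, red, green, blue), "fx", "fy", "cx", "cy" (pixels), "xyz" and "rotation" of the camera in the world. Camera axes: x right, y down, z forward; pixel columns grow to the right and rows downward; lengths in mm; the calibration is good to about 2 mm. A picture is of the moment at which its call begins. There is no depth.
- env.job_done(): hands the job in, once; it reports no verdict.
The state is a dict: "t": time; "joints": joint angles; "qvel": joint speeds; "tau": joint torques, N m; "eef_pos": TCP position; "tcp_rot": TCP orientation; "ft_force": force on the tool from outside, world axes, zero at the start; "moment": the same for the moment, N m; "opening": opening from 0.0 (shut) to 1.0 (fully open).
Only numpy, scipy, OpenCV 4.12 (cv2) and the standard library are available. Lean on these libraries where they do the work, as an engineer would, in place of code of your own. Each camera call takes 0.05 s, during which the arm holds its last target.

TASK

Turn the two levers on top of the mirror mount until the red laser spot sits on the centre of the cross on the white target plate. A spare post holder has been left behind the mirror where it fouls a lever: move it so that its post is at least 7 cm from both screws, still behind the mirror and standing upright on the table. Do not bump the laser or the target, leave the objective, screw tub, lens tube and oil bottle where they stand, and let go of everything at the end.

Things in the scene. Friction and masses are not known exactly. Their poses are not given: they have to be found in the camera images.
- mirror_mount: Black kinematic mirror mount bolted to the table, with two vertical adjusting screws on top. Origin on the table under the line through both screws, midway between them; +x points out of the mirror's front, y along the width, z up. Foot x -14 to +32, y -56 to +56, 12 mm high; upright plates x -14 to +24, y -52 to +52, 94 mm high; mirror 51 mm across. Behind the mirror is -x.
- screw_side (a point): Axis of the screw that moves the spot sideways (at y = +46 mm of the mount, the one farther from the robot), at the height of its lever's bar, 108 mm above the table.
- screw_height (a point): Axis of the screw that moves the spot up and down (at y = -46 mm of the mount, the one nearer to the robot), at the height of its lever's bar, 108 mm above the table.
- lever_side (a joint): Angle (rad) of the sideways screw's lever: 0 (within 0.1) when it points along the mount's +x, growing counter-clockwise seen from above, counting on over full turns; stops at -7 and +7. It stays where it is left (friction about 2 N at the bar). Each radian moves the spot 3.2 mm towards -y of the target plate, which is to the left as one looks at the plate's face.
- lever_height (a joint): Angle (rad) of the height screw's lever, with the same zero, direction, stops and friction. Each radian (counter-clockwise seen from above) moves the spot 3.2 mm up.
- ball_side (a point): Centre of the black ball end (13 mm across) of the sideways lever: a level round steel bar, 8 mm thick, on a hub 21 mm across (99 to 117 mm high). The ball's centre is 36 mm from the screw's axis and 108 mm above the table.
- ball_height (a point): Centre of the ball end of the height lever, of the same make and size as the sideways lever.
- spot_centre (a point): Centre of the round red laser spot, 6 mm across, on the face of the target plate.
- mark (a point): Centre of the engraved cross (with rings of 20 and 40 mm diameter) on the face of the target plate.
- target_plate: White upright plate 92 mm wide, 84 mm high, 3 mm thick, clamped to a post that stands on a short rail, all fixed. Origin at the cross, on the face; +x out of the face, y sideways (to the right as one looks at the face), z up. The post behind it rises to 125 mm.
- target_stand: The fixed post on its slotted base (75 mm wide, post top 125 mm above the table) that carries the target plate. Origin under the base, 10 mm above the table. To the right of it the tall microscope fills the table from about 0.50 m ahead of the robot and 0.17 to 0.40 m to its right; swing past it with the arm drawn in.
- laser: Laser head, fixed: bare metal tube 44 mm across and 140 mm long in two black ring clamps on a foot 140 x 44 mm; highest point 90 mm above the table. Origin on the table under its middle; +x is the beam's direction, towards the mirror, 56 mm above the table.
- stray_post: Loose spare post holder (0.10 to 0.19 kg) behind the mirror: slotted base x -6 to +19, y -38 to +38, 10 mm high; on it at x = +6 a black tube 25 mm across up to 54 mm and a bare steel post 12.6 mm across up to 115 mm, higher than the levers' bars; a thumb screw sticks out to x = -19 at 39 mm height. Origin at the underside of the base, z up.
- stray_post_axis (a point): Point on the axis of the loose post holder's post, 100 mm above its underside. The table top behind the mount is bare from 0.43 to 0.60 m ahead of the robot's base up to 0.27 m to its left, and from 0.60 to 0.66 m ahead up to 0.23 m to its left; beyond lie cables.
- objective: Loose upright microscope objective, 36 mm across, 62 mm high, behind the mirror. Origin at the centre of its underside. Stays where it is.
- screw_tub: Loose round tub of screws, 60 mm across, 34 mm high. Origin at the centre of its underside. Stays where it is.
- lens_tube: Loose black lens tube, standing, 31 mm across, 30 mm high. Origin at the centre of its underside. Stays where it is.
- bottle: Loose small oil bottle, standing, 28 mm across, 66 mm high. Origin at the centre of its underside. Stays where it is.

How it is judged:
By the outcome, as a careful person would: the job done as asked, in the order asked, and still so for the second after the job is handed in, with the robot touching nothing.
It also fails if it takes over 64 s, if anything falls off the work surface, if the arm or the gripper's body presses on something with over 40 N, if the wrist force passes 120 N, or if a joint passes its speed limit or range.

## Working session

There is one attempt and no reset: what is moved stays moved. The work goes in short steps, Python scripts to look and compute and a tool call to move; the robot and the scene stay as the last step left them, time stands still between calls to the robot, and variables do not carry over. Pictures are saved under pics/ and viewed, and the job is handed in when it is done.

Besides the shell and the picture viewer there is one more tool, called after "Emit:" as name(argument=value, ...), one argument or row to a line, values as JSON. apply_moves: Moves the arm, as the interface text tells. Its arguments: {"type":"object","properties":{"offset":{"type":"array"},"yaw":{"type":"array"},"jaw":{"type":"array"}},"required":["offset","yaw","jaw"]}

```bash
ls; mkdir -p pics
cat > h.py <<'E'
import numpy as np, cv2
from cell import env
def cam(n):
    c=env.read_camera(n); c['R']=np.array(c['rotation']); 
    return c
def ray(c,u,v):
    d=np.array([(u-c['cx'])/c['fx'],(v-c['cy'])/c['fy'],1.0]); return np.array(c['xyz'],float), c['R']@d
def onz(c,u,v,z):
    o,d=ray(c,u,v); return o+d*(z-o[2])/d[2]
def proj(c,p):
    q=c['R'].T@(np.array(p,float)-np.array(c['xyz'])); return c['cx']+c['fx']*q[0]/q[2], c['cy']+c['fy']*q[1]/q[2]
def save(c,n,box=None,s=1):
    f=c['frame'][:,:,::-1]
    if box: f=f[box[1]:box[3],box[0]:box[2]]
    cv2.imwrite('pics/'+n+'.png',cv2.resize(f,None,fx=s,fy=s,interpolation=cv2.INTER_CUBIC))
E
python3 - <<'E'
from h import *
print(env.state(), env.grasp_offset)
for n in('scene','top'):
    c=cam(n); print(n,c['fx'],c['fy'],c['cx'],c['cy'],c['xyz'],c['R'].tolist()); save(c,n+'0',s=1.5)
E
```

```text
pics
{'t': 0.0, 'joints': array([-1.32363226e+00,  4.91557543e-01,  1.55945573e+00, -2.01322007e-05,
        1.09173802e+00, -1.05583962e-01]), 'qvel': array([ 0.00080905,  0.00174911, -0.00166036,  0.00062993, -0.00125711,
       -0.00240604]), 'tau': array([-2.14311141e-03, -6.12648368e+01, -2.58183306e+01,  6.92420430e-02,
        4.83196741e-02, -1.18331259e-04]), 'eef_pos': array([ 215.88638177, -586.25561428,  214.0608522 ]), 'tcp_rot': array([-1.66097113,  1.56963755,  1.83337885]), 'ft_force': array([0.69346728, 0.422248  , 0.50683999]), 'moment': array([ 0.03363547,  0.02911259, -0.02907071]), 'opening': 0.9961267639122968} 18.8
scene 459.02618002386544 459.02618002386544 253.8534035626143 186.38144040832432 [211.41057372 692.79816636 628.04618358] [-2.2116135708393827, 0.00756982684053753, -2.5852758047151942]
top 448.49228112768714 448.49228112768714 253.23572903379429 195.9720071933214 [ 461.24703855   73.61034419 1080.9594302 ] [-3.0278332297891617, -0.009159389682775076, -1.597064604907803]
```

```bash
sed -i "s/c\['R'\]=np.array(c\['rotation'\]); /c['R']=Rotation.from_euler('xyz',c['rotation']).as_matrix()/; 1a from scipy.spatial.transform import Rotation" h.py
python3 - <<'E'
from h import *
c=cam('top');print(c['R'].round(2),onz(c,256,192,0))
st=env.state();print(Rotation.from_euler('xyz',st['tcp_rot']).as_matrix().round(3))
c=cam('scene');print(onz(c,256,192,0))
E
```

```text
[[-0.03 -0.99  0.11]
 [-1.    0.03 -0.01]
 [ 0.01 -0.11 -0.99]] [593.9885441   53.50216413   0.        ]
[[-0.     0.346 -0.938]
 [ 0.001 -0.938 -0.346]
 [-1.    -0.001 -0.   ]]
[644.8344988  -4.3644244   0.       ]
```

View pics/scene0.png

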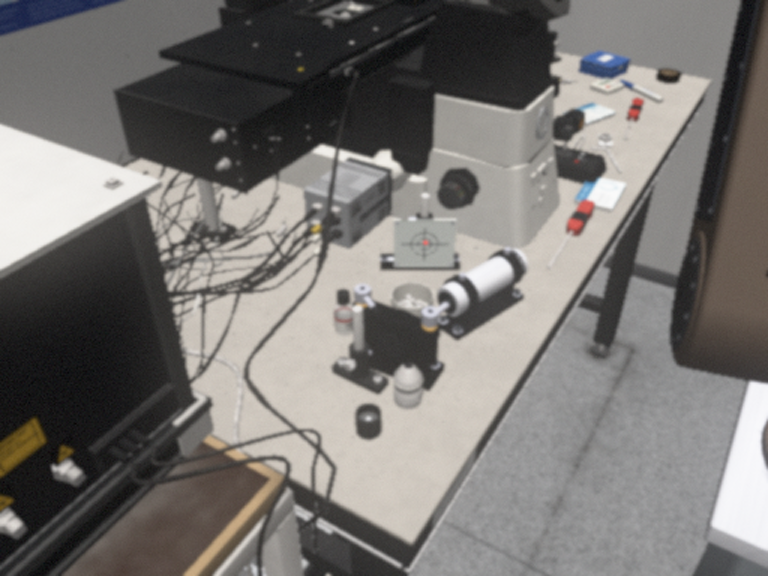

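View pics/top0.png

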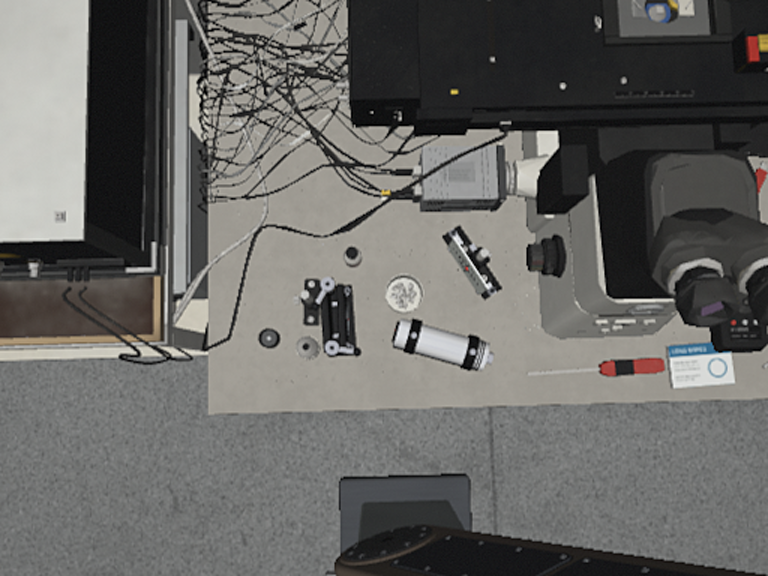

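Run:
```python
from h import *
c=cam('top');save(c,'topz',(150,140,350,260),4)
c=cam('scene');save(c,'scz',(200,130,360,300),4); save(c,'plate',(250,135,320,185),10)
```

```text
(no output)
```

View pics/topz.png

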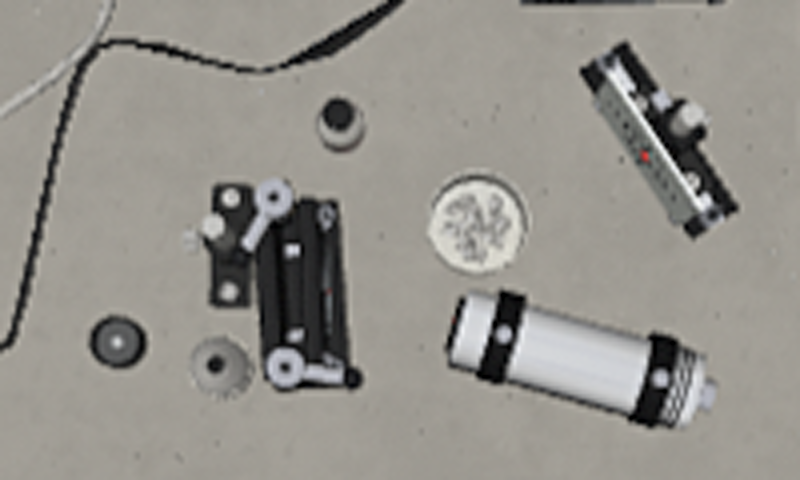

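View pics/scz.png

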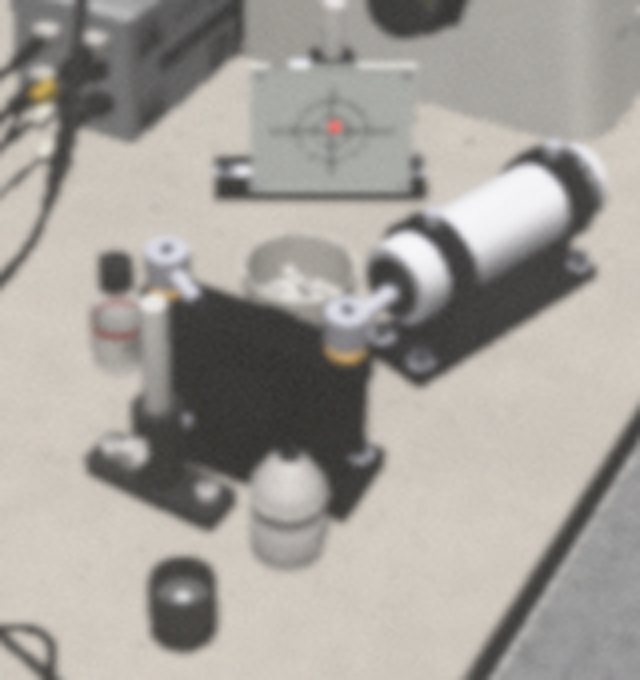

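View pics/plate.png

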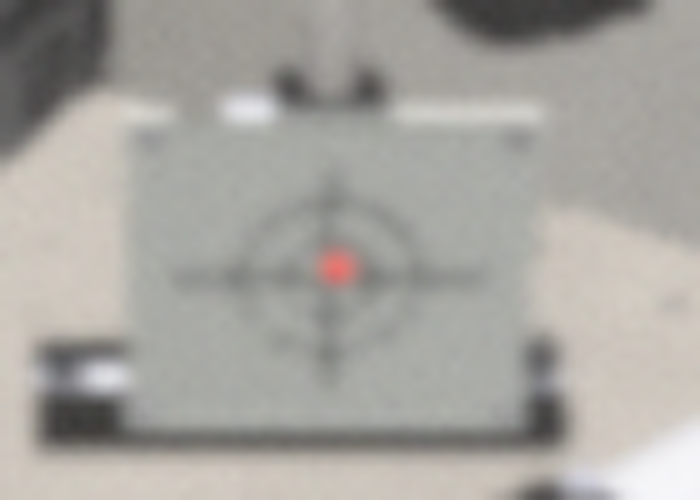

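Run:
```python
from h import *
c=cam('top')
g=lambda x,y,z: onz(c,150+(x-1.5)/4,140+(y-1.5)/4,z).round(1)
S=g(273,197,117);H=g(285,367,117)
print('side hub',S,'height hub',H,'dist',np.linalg.norm(S-H))
print('ballH',g(353,378,108),'bar end side',g(248,247,108))
print('post top',g(213,225,115),'base corners',[g(*p,10).tolist() for p in[(212,186),(254,186),(250,306),(211,304)]])
print('objective top',g(215,365,62),'lens',g(118,341,30),'bottle',g(338,112,66),'tub',g(480,222,34))
print('lasertip',g(455,330,56))
s=cam('scene')
g2=lambda x,y,z: onz(s,200+(x-1.5)/4,130+(y-1.5)/4,z).round(1)
print('scene: side hub',g2(167,247,117),'H',g2(347,308,117),'post',g2(154,300,115),'obj top',g2(290,455,62))
p=[proj(s,q) for q in (np.r_[S],np.r_[H])];print(p)
# plate corners rays
```

```text
side hub [588.5 138.  117. ] height hub [496.5 133.2 117. ] dist 92.12513229298507
ballH [490.   97.2 108. ] bar end side [562.6 152.7 108. ]
post top [574.3 170.9 115. ] base corners [[610.2, 181.8, 10.0], [609.6, 156.5, 10.0], [537.3, 160.1, 10.0], [539.1, 183.3, 10.0]]
objective top [500.7 176.2  62. ] lens [517.4 235.8  30. ] bottle [643.5 103.4  66. ] tub [581.6  22.3  34. ]
lasertip [517.3  39.6  56. ]
scene: side hub [588.  137.9 117. ] H [496.3 133.8 117. ] post [573.2 171.2 115. ] obj top [499.3 176.8  62. ]
[(np.float64(241.11650723949438), np.float64(191.3336526427293)), (np.float64(286.433220591629), np.float64(206.41302411917556))]
```

Emit:
apply_moves(
  offset=[
    [0.9,2.0,0.5],
    [1.8,4.1,1],
    [2.7,6.1,1],
    [3.6,8.2,1],
    [4.6,10.2,1],
    [5.4,12.1,1],
    [6.2,13.9,1],
    [7.0,15.8,1],
    [7.8,17.6,1],
    [8.6,19.4,1],
    [8.7,21.4,1],
    [8.8,23.4,1],
    [8.9,25.4,1],
    [9.0,27.4,1],
    [10.8,28.4,1],
    [12.6,29.5,1],
    [14.4,30.5,1],
    [14.4,30.5,1],
    [14.4,30.5,1],
    [14.4,30.5,1],
  ],
  yaw=[0.6,1.2,1.8,2.4,3,3.6,4.2,4.8,5.4,6,6.6,7.2,7.8,8.4,9,9.1,9.1,9.1,9.1,9.1],
  jaw=[0.05,0.05,0.05,0.05,0.05,0.05,0.05,0.05,0.05,0.05,0.05,0.05,0.05,0.05,0.05,0.05,0.05,0.05,0.05,0.05],
)

```text
t: 2.9
eef_pos: [575.3, 175.6, 239.9]
tcp_rot: [-2.614, 1.571, 1.833]
ft_force: [-0.1, 0.3, 0.1]
opening: 0.478
```

Run:
```python
from h import *
st=env.state();print(Rotation.from_euler('xyz',st['tcp_rot']).as_matrix().round(3), st['joints'])
c=cam('scene');save(c,'s1',(180,80,360,280),4)
```

```text
[[-0.     0.965 -0.262]
 [ 0.    -0.262 -0.965]
 [-1.    -0.    -0.   ]] [1.86389987e-01 4.33400201e-01 1.58702027e+00 3.34177986e-05
 1.12117446e+00 4.51879370e-01]
```

View pics/s1.png

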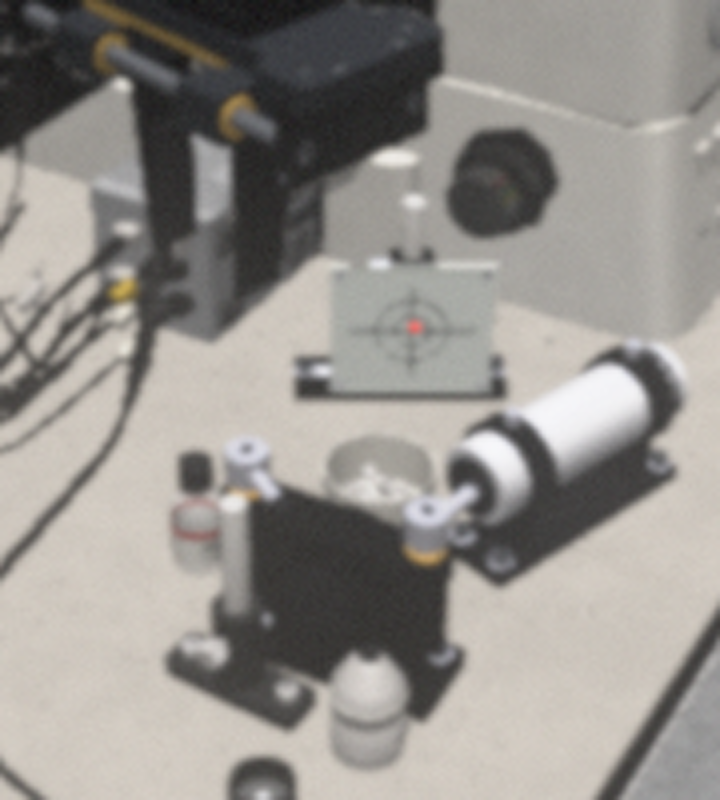

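Gripper hangs over the post at (235,505 zoomed), everything unchanged. Descend, grip.

Emit:
apply_moves(
  offset=[
    [0,0,-2],
    [0,0,-4],
    [0,0,-5],
    [0,0,-6],
    [0,0,-6.8],
    [0,0,-6.8],
    [0,0,-6.8],
    [0,0,-6.8],
    [0,0,-6.8],
    [0,0,-6.8],
  ],
  yaw=[0,0,0,0,0,0,0,0,0,0],
  jaw=[0.05,0.05,0.05,0.05,0.05,0.05,1,1,1,1],
)

```text
t: 4.2
eef_pos: [575.5, 175.6, 70.4]
tcp_rot: [2.062, 1.57, 0.225]
ft_force: [-0.4, -0.1, -1.7]
opening: 0.128
```

Emit:
apply_moves(
  offset=[
    [0,0,0],
    [0,0,0.15],
    [0,0,0.3],
    [0,0.4,0.3],
    [0.1,0.9,0.3],
    [0.2,1.4,0.3],
    [0.2,1.9,0.3],
    [0.2,2.0,0.3],
    [0.2,2.0,0.3],
    [0.2,2.0,0.15],
    [0.2,2.0,0.02],
    [0.2,2.0,0.0],
  ],
  yaw=[0,0,0,0,0,0,0,0,0,0,0,0],
  jaw=[1,1,1,1,1,1,1,1,1,1,1,1],
)

```text
t: 5.7
eef_pos: [580.4, 225.3, 70.3]
tcp_rot: [1.913, 1.57, 0.076]
ft_force: [-1.9, -0.3, 3.0]
opening: 0.129
```

Run:
```python
from h import *
c=cam('scene');save(c,'s2',(180,80,360,280),4)
print(env.state()['ft_force'])
```

```text
[-0.41880713  0.0074677  -0.85657574]
```

View pics/s2.png

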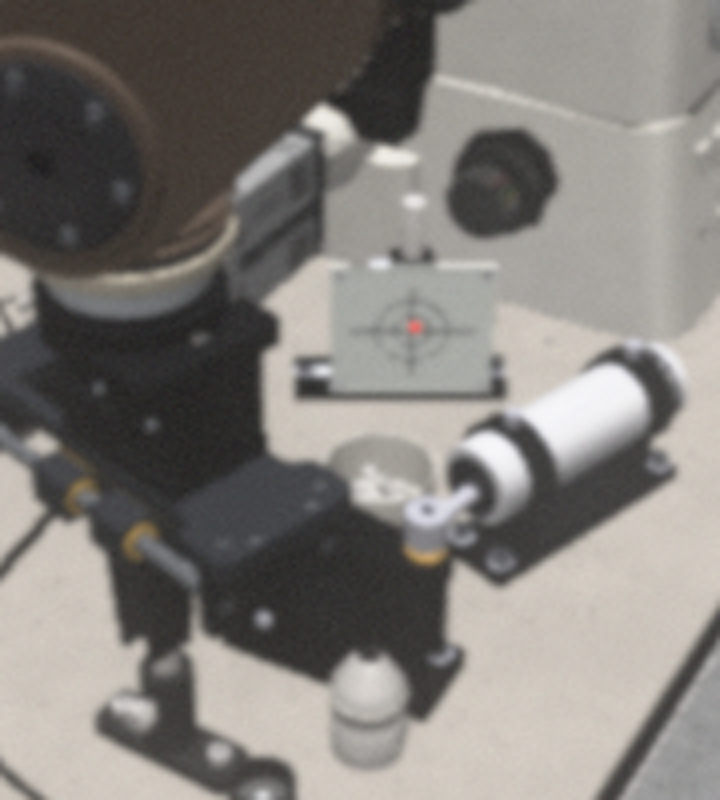

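Emit:
apply_moves(
  offset=[
    [0,0,0],
    [0,0,0],
    [0,0,0],
    [0,0,0.5],
    [0,0,2],
    [0,0,4],
    [-1,-1,6],
    [-3,-2,6],
    [-5,-4,6],
    [-5,-4,6],
    [-5,-4,6],
  ],
  yaw=[0,0,0,0,0,0,0,0,0,0,0],
  jaw=[0.1,0.1,0.1,0.1,0.1,0.1,0.5,1,1,1,1],
)

```text
t: 7.12
eef_pos: [456.0, 125.3, 221.4]
tcp_rot: [1.986, 1.568, 0.149]
ft_force: [-0.4, -0.0, 0.6]
opening: 0.016
```

```bash
cat > spot.py <<'E'
from h import *
def spot(c):
    f=c['frame'].astype(float); r=f[...,0]-0.5*(f[...,1]+f[...,2])
    b=(262,145,308,178); s=r[b[1]:b[3],b[0]:b[2]]; w=np.clip(s-np.median(s)-12,0,None)
    n,l,st,ce=cv2.connectedComponentsWithStats((w>0).astype(np.uint8)); k=1+np.argmax(st[1:,4]); w=w*(cv2.dilate((l==k).astype(np.uint8),np.ones((3,3)))>0)
    yy,xx=np.mgrid[b[1]:b[3],b[0]:b[2]]
    return np.array([(w*xx).sum()/w.sum(),(w*yy).sum()/w.sum()])
E
python3 - <<'E'
from spot import *
cs=[cam('scene') for _ in range(3)]
print([spot(c) for c in cs])
c=cs[0];c['frame']=np.mean([k['frame'] for k in cs],0).astype(np.uint8);cv2.imwrite('pics/avg.png',c['frame'])
save(c,'p3',(255,140,320,185),12)
t=cam('top');save(t,'t3',(150,140,350,260),4)
E
```

```text
[array([283.29164008, 161.28398213]), array([283.2769131 , 161.28015564]), array([283.28307888, 161.27989822])]
```

View pics/p3.png

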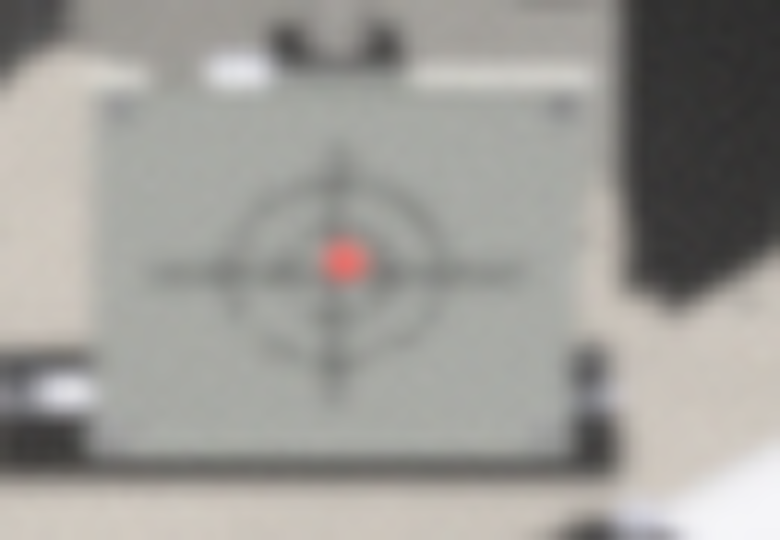

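View pics/t3.png

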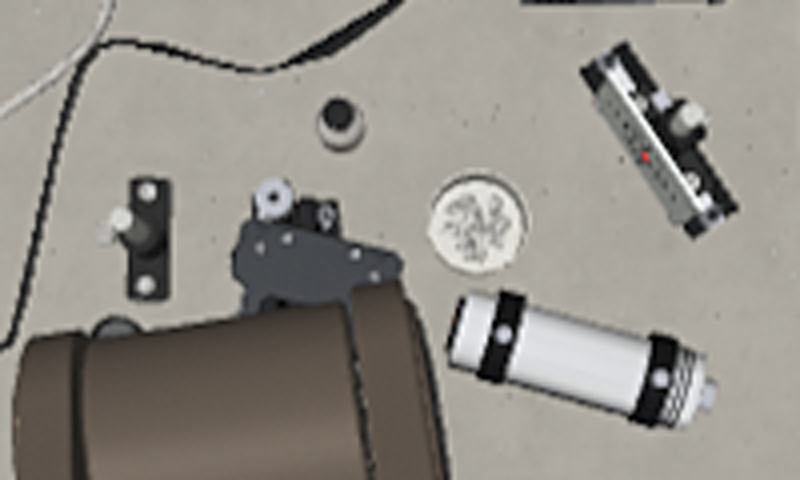

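```bash
cat >> spot.py <<'E'
def cross(c):
    f=cv2.cvtColor(c['frame'],cv2.COLOR_RGB2GRAY).astype(float); f=cv2.GaussianBlur(f,(0,0),0.6)
    def cen(a): 
        w=np.clip(np.median(a)-4-a,0,None); return (w*np.arange(len(a))).sum()/w.sum() if w.sum()>3 else np.nan
    H=[(u,157+cen(f[157:169,u])) for u in list(range(268,273))+list(range(293,298))]
    V=[(278+cen(f[v,278:289]),v) for v in list(range(152,154))+list(range(168,173))]
    H=np.array([h for h in H if np.isfinite(h[1])]);V=np.array([h for h in V if np.isfinite(h[0])])
    p=np.polyfit(H[:,0],H[:,1],1);q=np.polyfit(V[:,1],V[:,0],1)
    v=(p[0]*q[1]+p[1])/(1-p[0]*q[0]); u=q[0]*v+q[1]
    return np.array([u,v]),p,q,np.std(H[:,1]-np.polyval(p,H[:,0])),np.std(V[:,0]-np.polyval(q,V[:,1]))
E
python3 - <<'E'
from spot import *
c=cam('scene'); print(cross(c),spot(c))
f=cv2.cvtColor(cv2.imread('pics/avg.png')[:,:,::-1],cv2.COLOR_RGB2GRAY)
print(f[144:180,278:290])
print(f[156:169,264:302:1])
E
```

```text
(array([282.59049689, 162.34127048]), array([-8.14379130e-04,  1.62571406e+02]), array([-3.24884668e-02,  2.87864716e+02]), np.float64(0.04864766041186337), np.float64(0.0425034422970676)) [283.29423202 161.27932599]
[[ 98  84  98 118 131 133 122 102  84  88 118 150]
 [128 111 112 119 123 125 120 114 109 115 135 166]
 [157 145 142 143 144 144 143 143 142 144 158 181]
 [162 159 158 157 157 157 158 156 156 156 163 171]
 [164 164 165 165 163 163 164 163 164 162 164 165]
 [168 166 167 169 166 167 167 165 167 168 168 168]
 [168 167 168 168 168 167 167 168 168 168 168 167]
 [168 167 167 166 163 161 165 167 167 168 169 167]
 [169 169 166 164 156 152 159 164 167 169 167 168]
 [168 167 166 159 150 146 153 161 166 167 169 168]
 [167 162 158 151 142 138 147 155 160 162 166 167]
 [159 153 148 142 133 133 143 150 151 154 157 163]
 [153 152 153 149 141 144 153 156 154 150 148 153]
 [157 160 161 156 145 147 158 163 160 157 150 145]
 [163 162 160 151 140 143 151 157 162 162 159 149]
 [164 161 153 147 134 134 143 146 153 159 163 159]
 [158 156 154 151 139 134 140 143 143 151 162 162]
 [147 146 150 14
[... 2321 characters left out ...]
 146 155 159 155 152 155 160 161 162 162 161 164 167
  168 171]
 [168 169 169 169 168 167 167 168 166 160 152 156 164 167 165 162 158 149
  140 142 151 154 151 158 164 162 157 156 163 167 168 167 167 169 168 168
  168 170]
 [169 167 168 168 167 169 168 169 168 164 157 160 164 166 166 164 157 144
  134 139 149 156 160 165 163 162 155 158 166 167 169 169 169 169 168 169
  169 170]
 [168 168 168 168 168 168 169 168 167 167 164 163 162 162 164 164 161 152
  142 145 155 162 163 161 159 156 159 164 167 168 170 168 170 169 169 168
  169 168]
 [167 168 168 168 168 168 169 169 169 168 166 165 160 155 154 158 162 155
  143 147 158 161 159 156 153 156 164 167 169 169 168 169 169 168 169 170
  168 165]]
```

The post holder now stands upright behind the mirror. The spot is 1.6 mm right and 2.9 mm high of the cross (spot at 283.3,161.3 and cross at 282.5,162.4 in the scene image). First I'll push the side lever counter-clockwise from behind.

Emit:
apply_moves(
  offset=[
    [1.5,1.5,0],
    [3,2.7,0],
    [3.9,2.7,0],
    [3.9,2.7,-1.5],
    [3.9,2.7,-3],
    [3.9,2.7,-4],
    [3.9,2.7,-4.8],
    [3.9,2.7,-4.8],
    [3.9,2.4,-4.8],
    [3.9,2.2,-4.8],
    [3.9,2.0,-4.8],
    [3.9,1.8,-4.8],
    [3.9,1.6,-4.8],
    [3.9,1.4,-4.8],
    [3.9,1.4,-4.8],
    [3.9,1.4,-4.8],
  ],
  yaw=[1,2,2.5,2.5,2.5,2.5,2.5,2.5,2.5,2.5,2.5,2.5,2.5,2.5,2.5,2.5],
  jaw=[1,1,1,1,1,1,1,1,1,1,1,1,1,1,1,1],
)

```text
t: 9.38
eef_pos: [553.9, 160.7, 100.2]
tcp_rot: [1.439, 1.57, -0.135]
ft_force: [0.4, 0.5, 0.4]
opening: 0.004
```

Run:
```python
from spot import *
c=cam('scene'); print(spot(c),env.state()['ft_force']);save(c,'s4',(180,80,360,280),4)
```

```text
[264.35103245 176.36283186] [ 0.38703062 -0.76739447 -0.14816365]
```

View pics/s4.png

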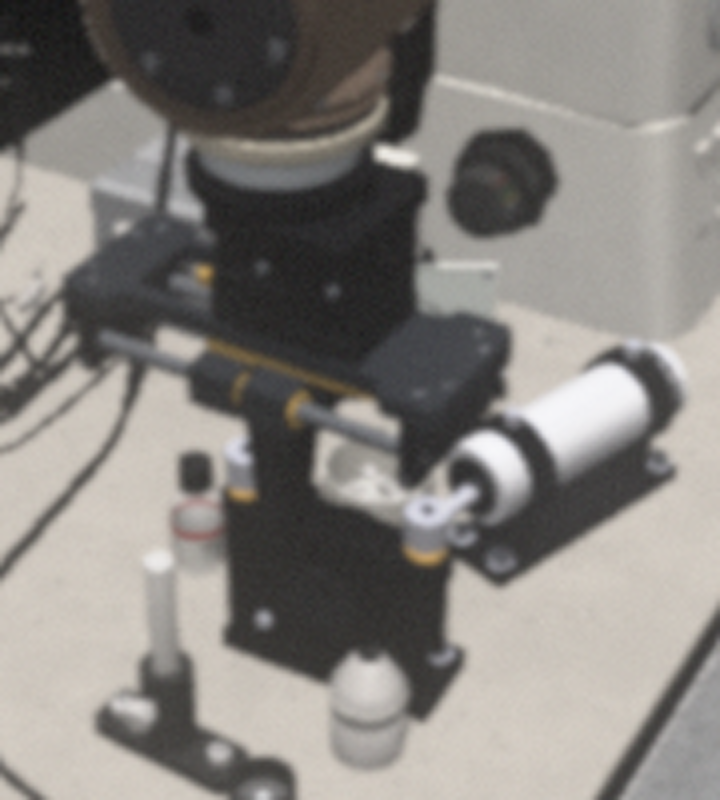

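Emit:
apply_moves(
  offset=[
    [0,-0.1,0],
    [0,-0.2,0],
    [0,-0.2,0],
    [0,-0.2,0],
    [0,0.5,0],
    [0,1,1],
    [0,1,3],
    [-1.5,0,5],
    [-3.9,-1.4,5],
    [-3.9,-1.4,5],
    [-3.9,-1.4,5],
  ],
  yaw=[0,0,0,0,0,0,0,0,0,0,0],
  jaw=[1,1,1,1,1,1,1,1,1,1,1],
)

```text
t: 10.8
eef_pos: [456.8, 126.2, 225.7]
tcp_rot: [1.629, 1.568, 0.055]
ft_force: [0.7, 0.0, 0.9]
opening: 0.001
```

Run:
```python
from spot import *
c=cam('scene'); print(spot(c),env.state()['ft_force'], cross(c)[0]);save(c,'s5',(180,80,360,280),4)
t=cam('top');save(t,'t5',(150,140,350,260),4)
```

```text
[282.65855072 161.29681159] [ 0.5932615  -0.04430682  0.63158181] [282.53320737 162.38132206]
```

View pics/s5.png

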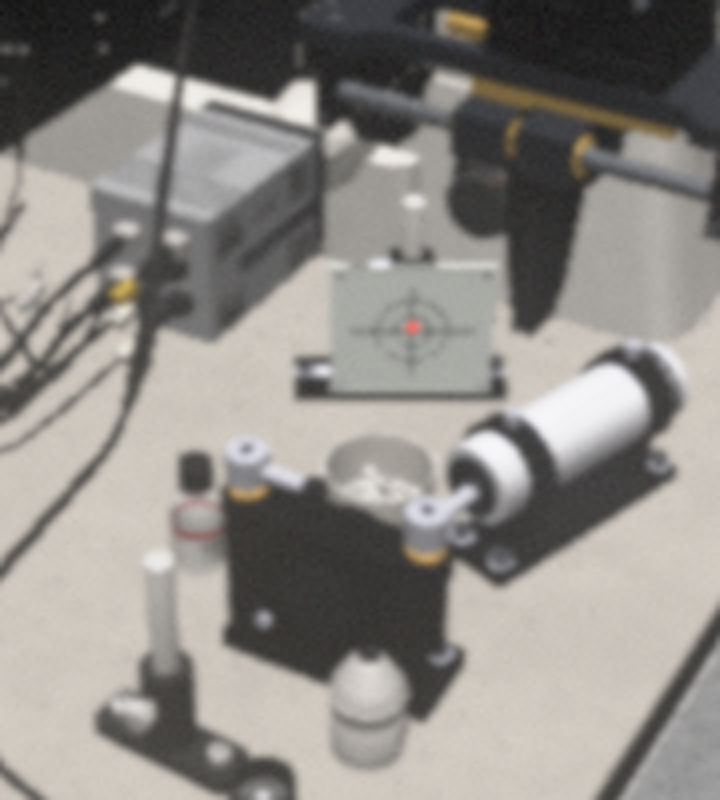

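View pics/t5.png

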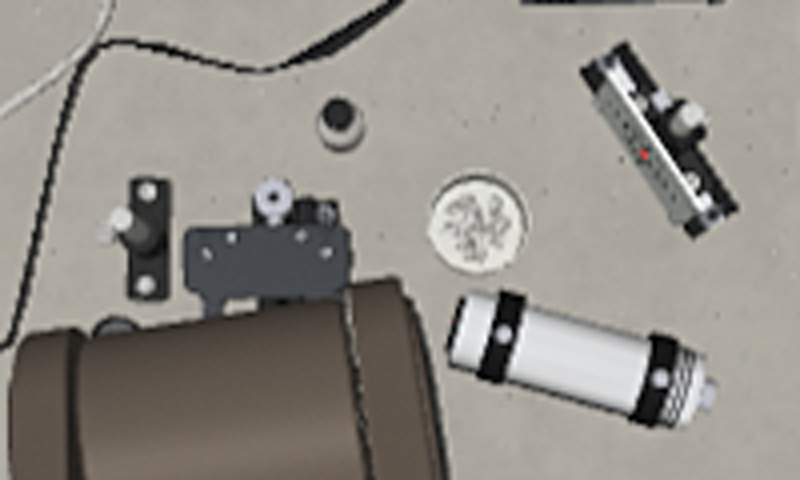

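Run:
```python
from h import *
st=env.state();e=st['eef_pos'];M=Rotation.from_euler('xyz',st['tcp_rot']).as_matrix();a=np.degrees(np.arctan2(M[1,1],M[0,1]));print(e,a)
hub=np.array([496.4,133.5])
for th,off in[(-100,26),(-100,18.5),(-108,18.5),(-116,18.5),(-124,18.5),(-132,18.5),(-140,18.5),(-145,18.5),(-151,18.5),(-145,30)]:
    t=np.radians(th);n=np.array([-np.sin(t),np.cos(t)]);p=hub+36*np.array([np.cos(t),np.sin(t)])+off*n
    print(th,off,p.round(1),((p-e[:2])/25).round(2),round((100.5-e[2])/25,2),round((th+90-a)/6,2))
```

```text
[457.51866597 126.46061269 225.07537834] -0.1643522362464195
-100 26 [515.8  93.5] [ 2.33 -1.32] -4.98 -1.64
-100 18.5 [508.4  94.8] [ 2.03 -1.27] -4.98 -1.64
-108 18.5 [502.9  93.5] [ 1.81 -1.32] -4.98 -2.97
-116 18.5 [497.2  93. ] [ 1.59 -1.34] -4.98 -4.31
-124 18.5 [491.6  93.3] [ 1.36 -1.33] -4.98 -5.64
-132 18.5 [486.1  94.4] [ 1.14 -1.28] -4.98 -6.97
-140 18.5 [480.7  96.2] [ 0.93 -1.21] -4.98 -8.31
-145 18.5 [477.5  97.7] [ 0.8  -1.15] -4.98 -9.14
-151 18.5 [473.9  99.9] [ 0.65 -1.06] -4.98 -10.14
-145 30 [484.1  88.3] [ 1.06 -1.53] -4.98 -9.14
```

Emit:
apply_moves(
  offset=[
    [1.5,-1,0],
    [2.4,-1.3,0],
    [2.4,-1.3,-2],
    [2.4,-1.3,-4],
    [2.4,-1.3,-5],
    [2.4,-1.3,-5],
    [2.03,-1.27,-5],
    [1.81,-1.32,-5],
    [1.59,-1.34,-5],
    [1.36,-1.33,-5],
    [1.14,-1.28,-5],
    [0.93,-1.21,-5],
    [0.8,-1.15,-5],
    [0.8,-1.15,-5],
    [0.8,-1.15,-5],
  ],
  yaw=[-1,-1.6,-1.6,-1.6,-1.6,-1.6,-1.6,-3,-4.3,-5.6,-7,-8.3,-9.1,-9.1,-9.1],
  jaw=[1,1,1,1,1,1,1,1,1,1,1,1,1,1,1],
)

```text
t: 12.78
eef_pos: [477.9, 97.8, 100.9]
tcp_rot: [2.107, 1.568, -0.417]
ft_force: [0.4, -1.2, 1.7]
opening: 0.006
```

Run:
```python
from spot import *
c=cam('scene'); print(spot(c),env.state()['ft_force'], cross(c)[0]);save(c,'s6',(180,80,360,280),4)
```

```text
[293.09278351 171.65549828] [ 0.82604776 -0.28469675  2.77383453] [287.24159819 159.93046973]
```

View pics/s6.png

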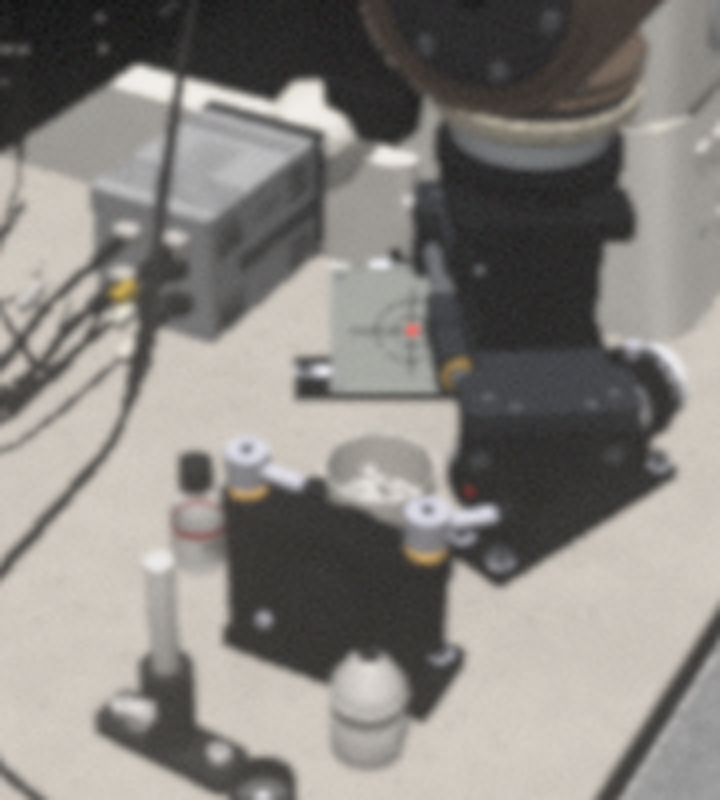

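```bash
sed -i 's/b=(262,145,308,178)/b=(270,148,287,176)/' spot.py
python3 - <<'E'
from spot import *
c=cam('scene'); print(spot(c))
E
```

```text
[282.65342729 162.0512492 ]
```

Run:
```python
from h import *
e=env.state()['eef_pos'];print(e)
hub=np.array([496.4,133.5])
for th,off in[(-145,18.5),(-152,18.5),(-157,18.5),(-160.5,18.5),(-160.5,30)]:
    t=np.radians(th);n=np.array([-np.sin(t),np.cos(t)]);p=hub+36*np.array([np.cos(t),np.sin(t)])+off*n
    print(th,((p-e[:2])/25).round(2),round((th+145)/6,2))
```

```text
[477.92976486  97.73039387 100.58020329]
-145 [-0.02 -0.  ] 0.0
-152 [-0.19  0.1 ] -1.17
-157 [-0.3   0.19] -2.0
-160.5 [-0.37  0.25] -2.58
-160.5 [-0.22 -0.18] -2.58
```

Emit:
apply_moves(
  offset=[
    [-0.1,0.05,0],
    [-0.19,0.1,0],
    [-0.3,0.19,0],
    [-0.34,0.22,0],
    [-0.34,0.22,0],
    [-0.34,0.22,0],
  ],
  yaw=[-0.6,-1.2,-2,-2.3,-2.3,-2.3],
  jaw=[1,1,1,1,1,1],
)

```text
t: 13.62
eef_pos: [469.5, 103.2, 100.6]
tcp_rot: [2.026, 1.568, -0.739]
ft_force: [0.8, -0.8, 0.6]
opening: 0.001
```

Run:
```python
from spot import *
c=cam('scene'); print(spot(c),env.state()['ft_force']);save(c,'s7',(255,140,320,185),12)
```

```text
[282.62904141 162.29892229] [1.04410152 0.10785405 1.53783604]
```

View pics/s7.png

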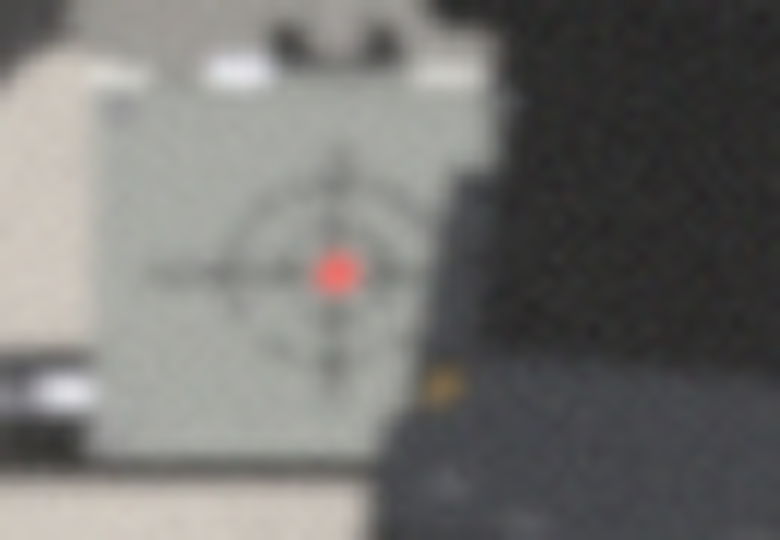

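Spot is within about 0.3 mm of the cross. Back off and rise clear.

Emit:
apply_moves(
  offset=[
    [0.2,-0.5,0],
    [0.4,-1.0,0.3],
    [0.4,-1.0,2],
    [0.4,-1.0,4],
    [0,-2,5],
    [-1,-4,5],
    [-1,-6,5],
    [-1,-8,5],
    [-1,-9,5],
    [-1,-9,5],
    [-1,-9,5],
  ],
  yaw=[0,0,0,0,0,0,0,0,0,0,0],
  jaw=[1,1,1,1,1,1,1,1,1,1,1],
)

```text
t: 15.05
eef_pos: [444.2, -121.6, 225.7]
tcp_rot: [2.076, 1.569, -0.69]
ft_force: [-1.0, 0.1, -0.6]
opening: 0.004
```

Run:
```python
from spot import *
cs=[cam('scene') for _ in range(2)]
for c in cs: print(spot(c),cross(c)[0])
save(c,'s8',(180,80,360,280),4)
t=cam('top');save(t,'t8',(150,140,350,260),4);print(env.state()['ft_force'])
```

```text
[282.63641364 162.28162816] [282.52230754 162.36468973]
[282.62274467 162.28430837] [282.55322835 162.35846427]
[ 0.57613062 -0.09156715  0.48675673]
```

View pics/s8.png

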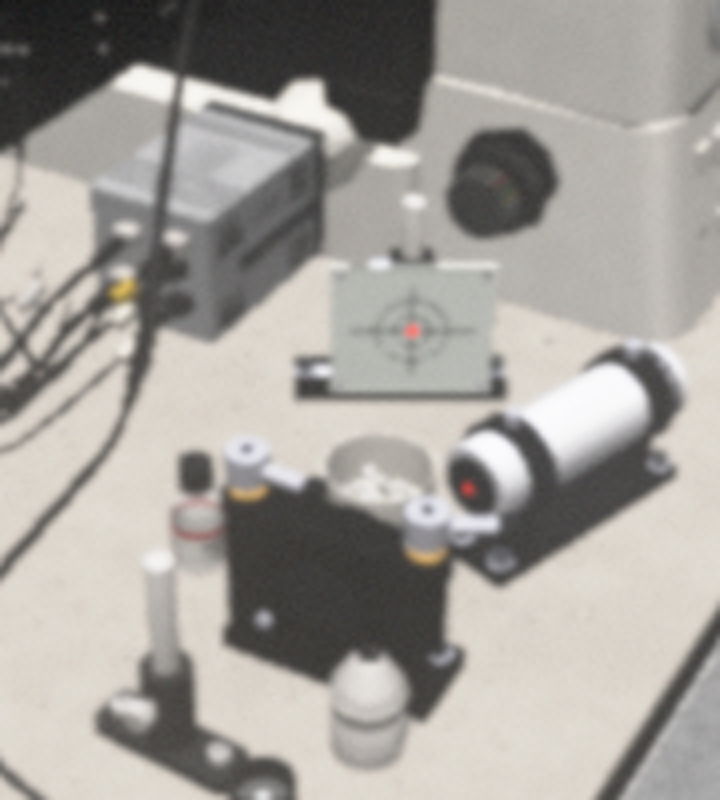

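View pics/t8.png

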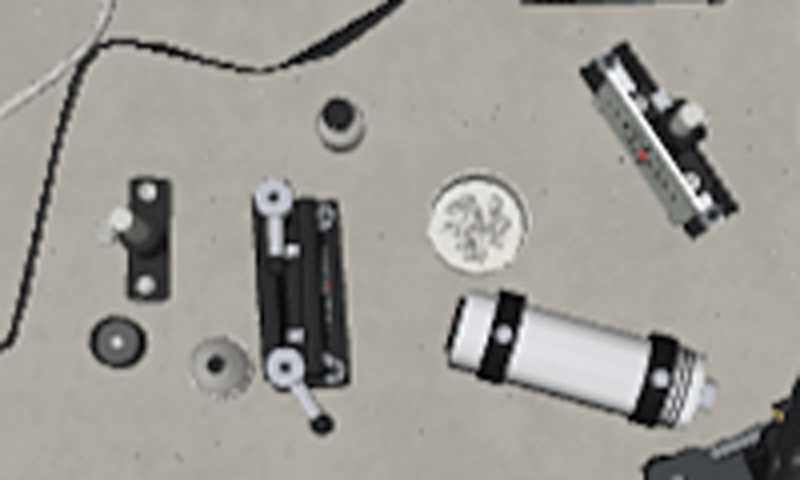

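Run:
```python
from h import *
t=cam('top');p=onz(t,150+(120-1.5)/4,140+(219-1.5)/4,115);print(p, np.hypot(*(p[:2]-[588.3,138])),np.hypot(*(p[:2]-[496.4,133.5])))
print(env.job_done())
```

```text
[578.84449844 221.13537595 115.        ] 83.67136453653261 120.32063181591316
the job is handed in; nothing more can be done
None
```

The laser spot now sits on the cross, and the spare post holder stands clear behind the mirror. I handed the job in at about 15 s of the 64 s allowed; no verdict was reported.

- **Post holder:** I gripped it by its post, lifted it slightly and set it down about 50 mm further back. The last top picture shows it upright, with the post about 84 mm from the sideways screw and 120 mm from the height screw.
- **Levers:** with the fingers shut, I turned the sideways lever counter-clockwise and the height lever clockwise.
- **Spot:** the last measurements put it within about 0.3 mm of the cross centre, about 0.2 mm to the right and 0.2 mm high. I left that because it is about the accuracy of the measurement.
- **Everything else:** the objective, tub, lens tube, bottle, laser and target look unmoved in the pictures. The gripper is well clear of everything, and the force readings stayed at about 3 N or less.

Three spot or cross readings taken while the arm partly hid the target were wrong, so I discarded them and measured again with a clear view.

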